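# Clamp the tube rack on the shaker and lock its speed

### The arm

A 6-joint arm with a two-finger parallel gripper is mounted at the origin on the work surface. World frame = base frame: x ahead of the robot, y to its left, z up, the work surface at z = 0. Lengths are in m, angles in rad, forces in N, time in s.
With the tool pointing down it reaches from about 0.325 to 0.775 m from the base axis. Payload 9.3 kg.
Tool frame: the origin (TCP) lies at the very end of the fingers, on their centre line; the grasp point (between the pads) lies 19 mm behind it; z points along the fingers, y is the direction in which the jaws open and shut (so a half turn about z gives the same grasp; the last joint's range is limited). The gripper opens to 85 mm and grips with 20 to 120 N. Pads are 22 mm wide; open, the fingers measure 114 mm over their backs; the gripper's body (76 mm by 85 mm) begins 54 mm behind the grasp point. The pads swing forward as they close: fully open they stand 13 mm farther back than shut.
Start: joints at [1.183, 0.259, 0.021, 1.334, 0, 1.418], TCP at [0.128, 0.535, 0.231] pointing down, gripper open.
Joint ranges: [-3.04, 3.04], [-0.91, 1.82], [-1.04, 1.36], [-1.92, 1.95], [-1.52, 1.45], [-3.14, 3.14]. Speed limits (rad/s): [2.22, 2.22, 2.79, 3.14, 3.14, 3.14].

### API

Orientations are given as a unit quaternion [w, x, y, z].
In Python, from bench import bot gives the robot as it stands. The module is installed in compiled form; this text tells all that it offers.
- The arm moves only by the tool drive_tool, never from a script. Its argument "plan" is a list that holds one entry, the list of rows, each a list of 7 numbers: the opening, from 0 (shut) to 1 (fully open), then the shift along the world's x, y, z in mm, then the turn, a rotation vector about the world's x, y, z in degrees. A call has 1 to 12 rows; each row shifts and turns the commanded pose from where the row before left it; what a row does not reach is not made up. A row lasts 1/8 s, in which the tool goes at most 62.5 mm and 10.7 degrees, less where a joint would pass 70% of its speed; a pose out of reach is approached as far as the arm can. A call with a gripper value outside its range is refused whole. The fingers move at their own pace and stop on an object; the grip force is fixed at half the most. Time passes only in rows, so rows that do not move let the fingers close. It gives the time, the measured TCP pose, the force and the opening at its end, in the units of the state.
- bot.state(): the state, without advancing time (a new reading comes with each control period).
- bot.grab_frame(name): name is "scene" or "top" or "wrist"; returns a dict with "color" (480x640x3 uint8, red, green, blue), "fx", "fy", "cx", "cy" (pixels), "pose" (4x4, takes a point from camera to world coordinates). Camera axes: x right, y down, z forward; pixel columns grow to the right and rows downward; lengths in m; the calibration is good to about 2 mm. A picture is of the moment at which its call begins. There is no depth.
- bot.hand_in(): hands the job in, once; it reports no verdict.
The state is a dict: "clock": time; "qpos": joint angles; "joint_vel": joint speeds; "effort": joint torques, N m; "ee_pos": TCP position; "ee_rot": TCP orientation; "contact_force": force on the tool from outside, world axes, zero at the start; "ft_torque": the same for the moment, N m; "gripper_width": opening from 0.0 (shut) to 1.0 (fully open).
Only numpy, scipy, OpenCV 4.12 (cv2) and the standard library are available. Lean on these libraries where they do the work, as an engineer would, in place of code of your own. Each camera call takes 0.05 s, during which the arm holds its last target. There are 200 camera calls.

### The job

Get the orbital shaker ready to run: first push the red cam lever over until it snaps down flat and clamps the rack of purple-capped tubes. Then turn the black speed knob until its white pointer lines up with the red mark, and pull the knob straight up to lock it there. Let go of everything and leave the rack and the other things on the bench where they are.

Things in the scene. Friction and masses are not known exactly. Their poses are not given: they have to be found in the camera images.
- shaker: White orbital shaker fixed to the bench, 270 (x) x 320 (y) x 83 mm high; it does not shake. Origin: centre of its underside, on the bench. Its x axis points from the grey control deck (front, towards the robot, top at 71 mm) to the aluminium platform (top at 83 mm); y to its left, z up.
- lever_pivot (a point): Hinge centre of the red cam lever, on the shaker at x 30, y 65, z 105 mm; axes parallel to the shaker's. The hinge axis is the shaker's x, so the lever swings in its y-z plane: open it stands up, leaning 10 deg towards the rack (-y); closed it points to +y, away from the rack, 5.5 deg above level. Two cheek plates at x +/-14 to 22 mm from here rise 12 mm above it.
- lever (a joint): Angle of the cam lever, rad: 0 = open (standing up), 1.65 = closed against its stop. Elevation of the lever above the shaker's +y direction = 1.745 - value. A spring pushes it back to open until the high point at 1.10, at most about 0.6 N m (about 8 N at the red grip); past the high point it snaps shut by itself and stays.
- lever_end (a point): Point on the lever's centre line 85 mm from the hinge (5 mm short of its end). The lever is a straight bar 10 mm thick, 90 mm long from the hinge; its outer 46 mm are a red grip 26 mm wide (along shaker x). To close it, push its rack-side face to +y, then down.
- rack: Loose white tube rack with purple caps on the platform, 80 (x) x 120 (y) mm, 58 mm high with the caps, so its top is 141 mm above the bench. Origin: centre of its underside. It lies between a steel fence on its -y side and the clamp pad on its +y side with about 3 mm of play; closing the lever slides it up to 3 mm against the fence.
- pad: Black rubber clamp pad, 44 x 12 x 22 mm, on the sliding jaw that the cam pushes towards -y; origin at its centre. Closed, it presses the rack with about 6 N.
- knob_grip (a point): On the vertical axis of the round black speed knob, 18 mm above its underside: the height to grip. Knob 41 mm across, 30 mm high, upright on the control deck at shaker x -94, y -75; pushed in, its underside is 76 mm and its top 106 mm above the bench. This point's x axis is the direction of the white pointer line on its top; the point turns and rises with the knob.
- knob_turn (a joint): Turn of the knob, rad, counter-clockwise seen from above positive; 0 = pointer along the shaker's +x. Range -1.6 to 1.6. Stiff (0.04 N m), stays where left. Starts between 0.8 and 1.2.
- knob_pull (a joint): Height of the knob, m: 0 = pushed in, 0.010 = pulled up to its stop (locked). Slides with about 4 N and stays where left.
- index_mark (a point): Red mark, 16 x 7 mm, 3 mm thick, flat on the deck beside the knob; this point is its centre, 34 mm from the knob's axis. Its x axis points from the knob's axis out along the mark: the direction the pointer must take, -0.2 to 0.3 rad counter-clockwise of the shaker's +x, so the knob must be turned clockwise by 0.5 to 1.4 rad.
- tape: Bystander: cream roll of tape lying on the platform's left rear corner, 54 mm across, 18 mm high; origin centre of underside.
- pipette: Bystander: orange pipette lying on the bench to the right of the shaker, 244 mm long, 30 mm high at most; origin near its middle.
- wash_bottle: Bystander: white bottle with red cap left of the shaker, 76 mm across, 160 mm high; origin centre of underside.
- saline: Bystander: glass jar left of the shaker, 70 mm across, 110 mm high; origin centre of underside.
- petri: Bystander: glass dish right of the shaker, 90 mm across, 15 mm high; origin centre of underside.
Mind the look-alikes: they are no part of the job. Leave any orange look-alike of the rack alone.

How it is judged:
By the outcome, as a careful person would: the job done as asked, in the order asked, and still so for the second after the job is handed in, with the robot touching nothing.
It also fails if it takes over 56 s, if anything falls off the work surface, if the arm or the gripper's body presses on something with over 40 N, if the wrist force passes 120 N, or if a joint passes its speed limit or range.

## Working session

There is one attempt and no reset: what is moved stays moved. The work goes in short steps, Python scripts to look and compute and a tool call to move; the robot and the scene stay as the last step left them, time stands still between calls to the robot, and variables do not carry over. Pictures are saved under pics/ and viewed, about 8 in all and at most 12, crops included, and the job is handed in when it is done.

Besides the shell and the picture viewer there is one more tool, called after ">>>" by a JSON object that holds its "name" and its "arguments", one argument or row to a line. drive_tool: Moves the arm, as the interface text tells. Its arguments: {"type":"object","properties":{"plan":{"type":"array","items":{"type":"array","items":{"type":"array","items":{"type":"number"}}}}},"required":["plan"]}

```bash
mkdir -p pics; cat > h.py <<'E'
import cv2,numpy as np
from bench import bot
def grab(n,save=None):
    f=bot.grab_frame(n)
    if save: cv2.imwrite(f'pics/{save}.png',cv2.cvtColor(f['color'],cv2.COLOR_RGB2BGR))
    return f
def ray(f,u,v,z):
    P=np.array(f['pose']); d=P[:3,:3]@np.array([(u-f['cx'])/f['fx'],(v-f['cy'])/f['fy'],1]); o=P[:3,3]
    return o+d*(z-o[2])/d[2]
def proj(f,p):
    P=np.array(f['pose']); c=P[:3,:3].T@(np.array(p)-P[:3,3]); return (f['fx']*c[0]/c[2]+f['cx'],f['fy']*c[1]/c[2]+f['cy'])
E
python3 - <<'E'
from h import *
for n in('scene','top'):
    f=grab(n,n); print(n,f['fx'],f['cx'],f['cy'],np.round(f['pose'],3).tolist())
print(bot.state())
E
```

```text
scene 488.626271458882 327.9185557927101 238.52592166489964 [[-0.355, 0.658, -0.664, 1.311], [0.935, 0.257, -0.245, 0.233], [0.01, -0.708, -0.706, 0.868], [0.0, 0.0, 0.0, 1.0]]
top 456.5522741099096 322.16994327777036 249.95468745037397 [[0.005, -0.997, 0.076, 0.538], [-1.0, -0.006, -0.013, -0.004], [0.014, -0.076, -0.997, 1.107], [0.0, 0.0, 0.0, 1.0]]
{'clock': 0.1, 'qpos': array([1.18339885e+00, 2.59159914e-01, 2.08505864e-02, 1.33371855e+00,
       2.17433773e-05, 1.41821067e+00]), 'joint_vel': array([-0.00023711, -0.00157691,  0.00397803,  0.00059452, -0.00079708,
        0.0008585 ]), 'effort': array([ 6.81316145e-03, -5.56692982e+01,  3.45068192e+01,  1.16433253e-02,
       -7.24266351e-05,  2.67191751e-05]), 'ee_pos': array([0.12785827, 0.53467566, 0.23071867]), 'ee_rot': array([-1.74719599e-04,  1.17136355e-01,  9.93115650e-01, -5.90568446e-04]), 'contact_force': array([ 0.21938048, -0.17199072, -0.03858204]), 'ft_torque': array([-0.00086681,  0.0260666 , -0.00693468]), 'gripper_width': 1.0009073486306812}
```

View pics/top.png

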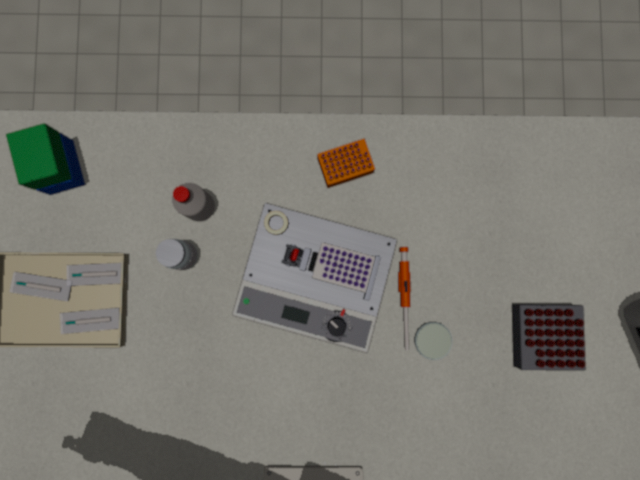

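View pics/scene.png

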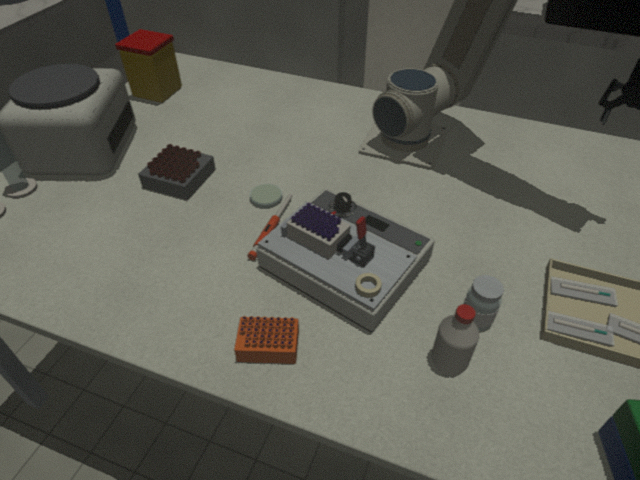

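Top view: the shaker's corners are at about (265,204), (396,238), (369,352) and (234,314). The knob is at (337,326), the red mark at (343,312) and the lever at (294,255). The scene view confirms that the lever is standing up and the rack is beside it.

```bash
cat >> h.py <<'E'
E
python3 - <<'E'
from h import *
f=grab('top')
c=[ray(f,*p,z) for p,z in (((265,204),.083),((396,238),.083),((369,351),.071),((234,314),.071))]
print(np.round(c,4).tolist())
ya=c[0]-c[1]; yb=c[3]-c[2]; 
for a in(ya,yb): print(np.linalg.norm(a[:2]), np.degrees(np.arctan2(-a[0],a[1])))
xa=c[0]-c[3]; xb=c[1]-c[2]
for a in(xa,xb): print(np.linalg.norm(a[:2]),np.degrees(np.arctan2(a[1],a[0])))
o=np.mean(c,0)[:2]; print('o',o)
im=f['color'].astype(int)
k=ray(f,337,326,.106); print('knob',k)
t=np.radians(np.mean([np.degrees(np.arctan2(-a[0],a[1])) for a in(ya,yb)]+[np.degrees(np.arctan2(a[1],a[0])) for a in(xa,xb)]))
R=np.array([[np.cos(t),-np.sin(t)],[np.sin(t),np.cos(t)]]);print('t',np.degrees(t))
print('knob from shaker',o+R@[-.094,-.075],'pivot',o+R@[.03,.065])
cr=f['color'][190:370,220:420]; cv2.imwrite('pics/topc.png',cv2.resize(cr[...,::-1],None,fx=4,fy=4,interpolation=cv2.INTER_CUBIC)[:, :800][:600+120])
E
```

```text
[[0.7192, 0.1119, 0.083], [0.6439, -0.1848, 0.083], [0.3902, -0.1245, 0.071], [0.4711, 0.179, 0.071]]
0.30607718165721143 -14.24276124450428
0.3141163658922089 -14.930420964849239
0.25705139019460893 -15.14396702524705
0.2608197745157422 -13.36983178431752
o [ 0.55610501 -0.00458095]
knob [ 0.448489   -0.05090078  0.106     ]
t -14.421745254729522
knob from shaker [ 0.44638776 -0.0538062 ] pivot [0.6013484  0.05089909]
```

>>> {"name": "drive_tool", "arguments": {
  "plan": [
    [[0,38,-44.5,2.5,0,0,0],[0,38,-44.5,2.5,0,0,0],[0,38,-44.5,2.5,0,0,0],[0,38,-44.5,2.5,0,0,0],[0,38,-44.5,2.5,0,0,0],[0,38,-44.5,2.5,0,0,0],[0,38,-44.5,2.5,0,0,0],[0,38,-44.5,2.5,0,0,0],[0,38,-44.5,2.5,0,0,0],[0,38,-44.5,2.5,0,0,0],[0,38,-44.5,2.5,0,0,0],[0,38,-44.5,2.5,0,0,0]]
  ]
}}

```text
clock: 1.65
ee_pos: [0.5849, -0.0008, 0.2612]
ee_rot: [-0.0, 0.117, 0.993, 0.0]
contact_force: [0.5, -0.1, -0.4]
gripper_width: 0.002
```

```bash
python3 - <<'E'
from h import *
f=grab('wrist','w1'); s=bot.state(); print(s['clock'],s['ee_pos'],s['ee_rot'],s['gripper_width'],np.round(f['pose'],3).tolist(),f['fx'])
E
```

```text
1.7 [ 0.58871843 -0.0058073   0.25988391] [ 3.28636817e-04  1.18753368e-01  9.92923248e-01 -9.75976067e-04] 0.00196576331752882 [[0.233, 0.925, 0.299, 0.507], [0.973, -0.222, -0.071, 0.018], [0.001, 0.308, -0.952, 0.404], [0.0, 0.0, 0.0, 1.0]] 396.57367924718096
```

View pics/w1.png

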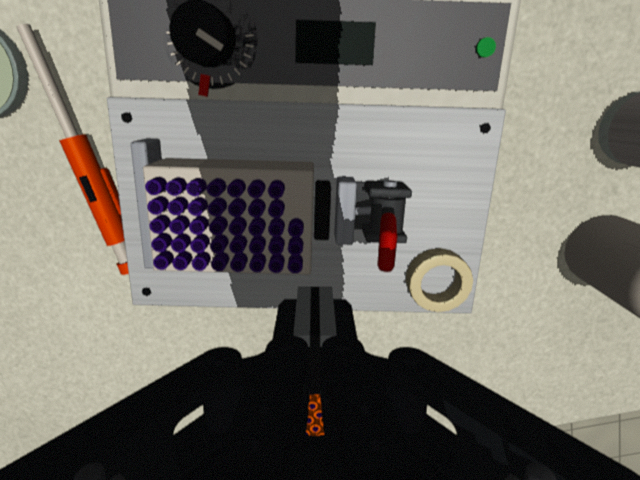

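Wrist view: lever red from about (388,205) to its tip (387,268); knob centre near (203,35), mark (205,86); fingers at (316,290), over the rack's far edge. Checking the estimates against this view.

```bash
python3 - <<'E'
from h import *
f=grab('wrist'); im=f['color']; hsv=cv2.cvtColor(im,cv2.COLOR_RGB2HSV)
red=(((hsv[...,0]<8)|(hsv[...,0]>172))&(hsv[...,1]>150)&(hsv[...,2]>60)).astype(np.uint8)
n,l,st,ce=cv2.connectedComponentsWithStats(red)
for i in range(1,n):
    if st[i,4]>60: print('red',st[i],ce[i])
t=np.radians(-14.42);R=np.array([[np.cos(t),-np.sin(t)],[np.sin(t),np.cos(t)]]);o=np.array([.5561,-.0046])
S=lambda x,y,z:np.r_[o+R@[x,y],z]
for nm,p in dict(lpiv=(.03,.065,.105),grip44=(.03,.065-.0076,.1483),tip=(.03,.065-.0156,.1936),knob=(-.094,-.075,.106),RL=(.135,.16,.083),RR=(.135,-.16,.083),FL=(-.135,.16,.071),FR=(-.135,-.16,.071)).items(): print(nm,np.round(S(*p),4),np.round(proj(f,S(*p)),1))
s=bot.state();print('tcp',proj(f,s['ee_pos']),s['ee_pos'])
for u,v in((127,117),(485,128),(146,291)): print(R.T@(ray(f,u,v,.083)[:2]-o))
# knob blob
g=cv2.cvtColor(im,cv2.COLOR_RGB2GRAY); m=(g[:75,150:270]<22).astype(np.uint8)
n,l,st,ce=cv2.connectedComponentsWithStats(m); i=1+st[1:,4].argmax(); print('dark',st[i]+[150,0,0,0,0],ce[i]+[150,0])
E
```

```text
red [203  68  11  22 181] [207.72928177  78.25414365]
red [ 84 130  13  21  66] [ 89.40909091 139.34848485]
red [ 63 135  50 107 310] [ 86.26451613 184.89032258]
red [ 82 139  46 100 567] [110.29100529 188.80776014]
red [387 207  19  57 725] [396.03034483 237.47448276]
lpiv [0.6013 0.0509 0.105 ] [389.7 207.3]
grip44 [0.5994 0.0435 0.1483] [389.9 223.7]
tip [0.5975 0.0358 0.1936] [390.2 247.3]
knob [ 0.4464 -0.0538  0.106 ] [195.8  26.9]
RL [0.7267 0.1167 0.083 ] [481.4 314.2]
RR [ 0.647  -0.1932  0.083 ] [129.2 309.7]
FL [0.4652 0.184  0.071 ] [528.  -22.1]
FR [ 0.3855 -0.1259  0.071 ] [ 88.  -28.9]
tcp (np.float64(319.17486271727637), np.float64(302.24760124904174)) [ 0.58672377 -0.00337507  0.25958546]
[-0.03370895 -0.13969999]
[-0.02926231  0.13924461]
[ 0.11592073 -0.14251766]
dark [ 170    0   92   75 5266] [216.15723509  33.47835169]
```

>>> {"name": "drive_tool", "arguments": {
  "plan": [
    [[0,4,2,-30,0,0,0],[0,0,0,-35,0,0,0],[0,0,0,-30,0,0,0],[0,0,0,0,0,0,0],[0,0,0,0,0,0,0]]
  ]
}}

```text
clock: 2.38
ee_pos: [0.5883, 0.003, 0.1675]
ee_rot: [0.001, 0.117, 0.993, -0.0]
contact_force: [0.4, -0.5, 1.1]
gripper_width: -0.001
```

>>> {"name": "drive_tool", "arguments": {
  "plan": [
    [[0,5.3,19.3,3,0,0,0],[0,3.2,11.6,2,0,0,0],[0,3.2,11.6,0,0,0,0],[0,2.9,10.6,-2,0,0,0],[0,2.7,9.6,-4,0,0,0],[0,2.7,9.6,-6,0,0,0]]
  ]
}}

```text
clock: 3.12
ee_pos: [0.6086, 0.0758, 0.1603]
ee_rot: [0.001, 0.117, 0.993, -0.0]
contact_force: [-0.3, -2.6, 8.4]
gripper_width: 0.002
```

```bash
python3 - <<'E'
from h import *
f=grab('wrist','w2'); s=bot.state(); print(s['clock'],s['ee_pos'],s['contact_force'])
E
```

```text
3.175 [0.60867775 0.07688464 0.15938879] [ 0.37720917 -1.39680533  6.1347128 ]
```

View pics/w2.png

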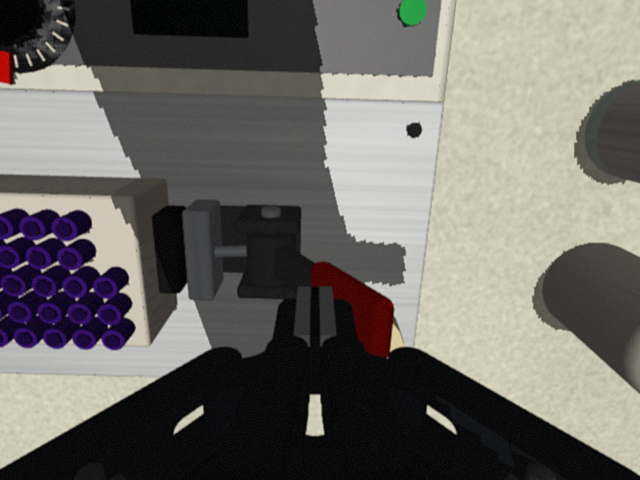

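The lever is partly over, with the fingertips pressing on the red grip at about (330,290). I'll keep pushing down.

>>> {"name": "drive_tool", "arguments": {
  "plan": [
    [[0,1.6,5.8,-5,0,0,0],[0,1.6,5.8,-6,0,0,0],[0,1.3,4.8,-7,0,0,0],[0,0.8,2.9,-7,0,0,0],[0,0.5,2,-6,0,0,0],[0,0,0,0,0,0,0]]
  ]
}}

```text
clock: 3.92
ee_pos: [0.6134, 0.0966, 0.1275]
ee_rot: [-0.001, 0.117, 0.993, -0.0]
contact_force: [0.1, -0.7, -0.2]
gripper_width: -0.0
```

>>> {"name": "drive_tool", "arguments": {
  "plan": [
    [[0,0,0,25,0,0,0],[0,-10,0,50,0,0,0],[0.8,-50,-30,40,0,0,0],[0.8,-55,-30,0,0,0,0],[0.8,-35,-30,0,0,0,0],[0.8,-14,-50,0,0,0,0],[0.8,0,0,0,0,0,0],[0.8,0,0,0,0,0,0]]
  ]
}}

```text
clock: 4.92
ee_pos: [0.4558, -0.0401, 0.2389]
ee_rot: [0.0, 0.118, 0.993, 0.0]
contact_force: [0.4, 0.7, -0.7]
gripper_width: 0.8
```

```bash
python3 - <<'E'
from h import *
f=grab('wrist','w3'); s=bot.state(); print(s['clock'],s['ee_pos'],s['contact_force'])
E
```

```text
4.975 [ 0.45591096 -0.03964523  0.23878657] [0.70075263 0.12247577 0.01762613]
```

View pics/w3.png

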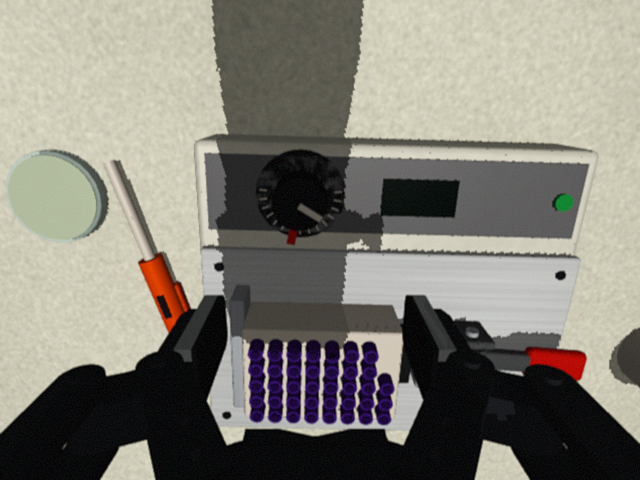

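The lever is flat, with the red grip at (555,362). Next I'll measure the knob at (300,195), the pointer at (311,213) and the mark at (292,238).

```bash
cat >> h.py <<'E'
def knob(f,box,ztop,red_z=.074):
    x0,y0,x1,y1=box; im=f['color'][y0:y1,x0:x1]; hsv=cv2.cvtColor(im,cv2.COLOR_RGB2HSV)
    red=((hsv[...,0]<8)|(hsv[...,0]>172))&(hsv[...,1]>140)&(hsv[...,2]>40)
    v,u=np.nonzero(red); mk=ray(f,u.mean()+x0,v.mean()+y0,red_z); print('mark',u.mean()+x0,v.mean()+y0,len(u),mk)
    return im,hsv,mk
E
python3 - <<'E'
from h import *
f=grab('wrist'); b=(245,140,360,250)
im,hsv,mk=knob(f,b,.106)
cv2.imwrite('pics/k1.png',cv2.resize(im[...,::-1],None,fx=5,fy=5,interpolation=cv2.INTER_CUBIC))
t=np.radians(-15.3);R=np.array([[np.cos(t),-np.sin(t)],[np.sin(t),np.cos(t)]]);o=np.array([.5561,-.0046])
k=o+R@[-.094,-.075]; print(k,proj(f,[*k,.106]),proj(f,[*k,.076]), mk[:2]-k,np.linalg.norm(mk[:2]-k))
for u,v in((218,267),(560,275),(227,415)): print(R.T@(ray(f,u,v,.083)[:2]-o))
E
```

```text
mark 290.85 236.5 120 [ 0.47690916 -0.06443285  0.074     ]
[ 0.44564112 -0.05213774] (np.float64(294.037231309468), np.float64(207.17658048839428)) (np.float64(295.8700996947757), np.float64(197.45853030289592)) [ 0.03126803 -0.01229511] 0.03359850721781176
[-0.03549147 -0.13719852]
[-0.03730113  0.14352202]
[ 0.11419243 -0.1351963 ]
```

View pics/k1.png

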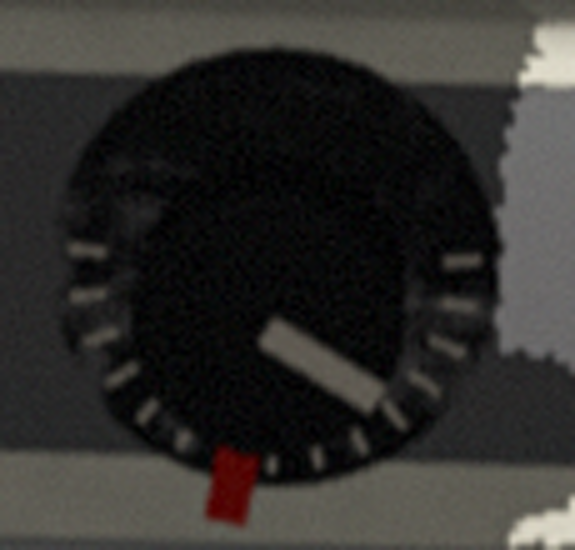

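```bash
python3 - <<'E'
from h import *
f=grab('wrist')
k=ray(f,299.5,207.2,.106); print('axis top',k, 'dial',ray(f,301.6,193,.072), 'dial2',ray(f,301,194,.072))
b=(245,140,360,250); im,hsv,mk=knob(f,b,.106)
p=lambda a:ray(f,a[0]/5+245,a[1]/5+140,.106)
q=lambda a:ray(f,a[0]/5+245,a[1]/5+140,.074)
d=p((378,400))-p((265,332)); print('pointer',np.degrees(np.arctan2(d[1],d[0])),np.linalg.norm(d))
d=q((228,523))-q((236,450)); print('mark own',np.degrees(np.arctan2(d[1],d[0])),np.linalg.norm(d))
d=mk-k; print('mark from axis',np.degrees(np.arctan2(d[1],d[0])),np.linalg.norm(d[:2]))
m=((hsv[...,2]>75)&(hsv[...,1]<90)); s=bot.state(); print(s['ee_pos'],s['ee_rot'])
f=grab('top'); im=f['color'][290:350,310:370]; h=cv2.cvtColor(im,cv2.COLOR_RGB2HSV)
E
```

```text
axis top [ 0.44657003 -0.04803681  0.106     ] dial [ 0.44405278 -0.04691394  0.072     ] dial2 [ 0.44473149 -0.04757563  0.072     ]
mark 290.47058823529414 236.62184873949582 119 [ 0.47693165 -0.06443474  0.074     ]
pointer 44.538504482020585 0.019160308164717754
mark own -20.332423318343217 0.012760586320948364
mark from axis -28.37291658446992 0.03450681367121804
[ 0.45600702 -0.03921247  0.23855989] [-7.21836595e-05  1.16533722e-01  9.93186729e-01  8.51094844e-05]
```

Current estimates are knob axis ≈ (0.4465, -0.050), pointer 44.5° and mark about -20° to -28°. I'll pre-turn the jaws +33° so that the fingers stay clear of the platform, then go down.

>>> {"name": "drive_tool", "arguments": {
  "plan": [
    [[0.7,-5,-5,-15,0,0,8.25],[0.7,-4.5,-5.5,-25,0,0,8.25],[0.7,0,0,-30,0,0,8.25],[0.7,0,0,-30,0,0,8.25],[0.7,0,0,0,0,0,0]]
  ]
}}

```text
clock: 5.75
ee_pos: [0.4452, -0.0495, 0.1371]
ee_rot: [-0.002, -0.17, 0.985, 0.001]
contact_force: [-0.1, -0.9, 0.6]
gripper_width: 0.697
```

>>> {"name": "drive_tool", "arguments": {
  "plan": [
    [[0.7,0,0,-15,0,0,0],[0.7,0,0,-15,0,0,0],[0.7,0,0,-15,0,0,0],[0.7,0,0,-12,0,0,0],[0.7,0,0,0,0,0,0],[0.7,0,0,0,0,0,0]]
  ]
}}

```text
clock: 6.5
ee_pos: [0.4466, -0.0505, 0.0823]
ee_rot: [0.0, -0.169, 0.986, -0.0]
contact_force: [0.1, -0.2, -0.8]
gripper_width: 0.7
```

>>> {"name": "drive_tool", "arguments": {
  "plan": [
    [[0.48,0,0,0,0,0,0],[0.4,0,0,0,0,0,0],[0.4,0,0,0,0,0,0],[0.4,0,0,0,0,0,0]]
  ]
}}

```text
clock: 7.0
ee_pos: [0.4462, -0.0494, 0.0827]
ee_rot: [0.001, -0.17, 0.985, 0.001]
contact_force: [-2.7, 7.3, 13.0]
gripper_width: 0.456
```

>>> {"name": "drive_tool", "arguments": {
  "plan": [
    [[0.3,-0.4,1.2,1.0,0,0,0],[0.3,0,0,0,0,0,0]]
  ]
}}

```text
clock: 7.25
ee_pos: [0.4461, -0.0493, 0.0831]
ee_rot: [0.0, -0.17, 0.985, -0.0]
contact_force: [-0.2, 0.4, 4.1]
gripper_width: 0.45
```

>>> {"name": "drive_tool", "arguments": {
  "plan": [
    [[0.3,0,0,0,0,0,-8],[0.3,0,0,0,0,0,-9],[0.3,0,0,0,0,0,-10],[0.3,0,0,0,0,0,-10],[0.3,0,0,0,0,0,-10],[0.3,0,0,0,0,0,-10],[0.3,0,0,0,0,0,-8],[0.3,0,0,0,0,0,0],[0.3,0,0,0,0,0,0]]
  ]
}}

```text
clock: 8.38
ee_pos: [0.4461, -0.0496, 0.0829]
ee_rot: [0.0, 0.385, 0.923, -0.0]
contact_force: [0.6, -2.0, 5.2]
gripper_width: 0.457
```

>>> {"name": "drive_tool", "arguments": {
  "plan": [
    [[0.6,0,0,0,0,0,0],[0.7,0,0,0,0,0,0],[0.7,0,0,0,0,0,0],[0.7,0,0,30,0,0,0],[0.7,0,0,50,0,0,0],[0.7,0,0,50,0,0,0],[0.7,30,0,25,0,0,0],[0.7,0,0,0,0,0,0],[0.7,0,0,0,0,0,0]]
  ]
}}

```text
clock: 9.5
ee_pos: [0.475, -0.049, 0.2366]
ee_rot: [-0.001, 0.386, 0.922, -0.0]
contact_force: [-0.3, 0.3, -1.2]
gripper_width: 0.699
```

```bash
python3 - <<'E'
from h import *
f=grab('wrist','w4'); s=bot.state(); print(s['clock'],s['ee_pos'],s['contact_force'],proj(f,[.4465,-.049,.106]))
E
```

```text
9.55 [ 0.47477448 -0.04897501  0.23648694] [ 0.12178578 -0.71632216 -0.71305871] (np.float64(286.2801795579103), np.float64(190.3440491656251))
```

View pics/w4.png

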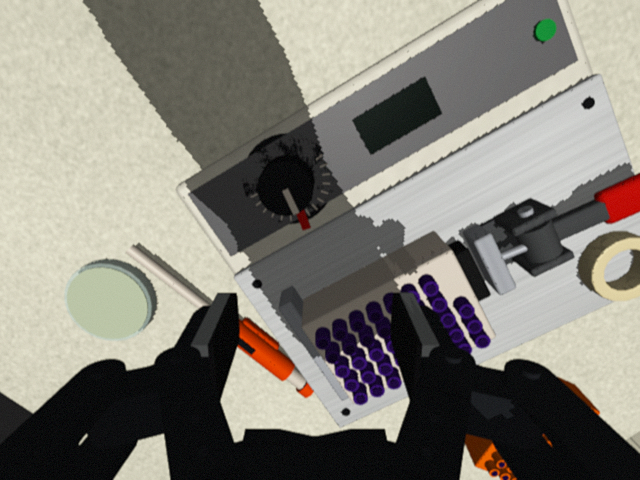

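The pointer, (286,190) to (297,213), now aims roughly at the mark at (304,220). Measuring what is left to turn.

```bash
cat >> h.py <<'E'
def align(f,box,zt,ax,name=None):
    x0,y0,x1,y1=box; im=f['color'][y0:y1,x0:x1]; hsv=cv2.cvtColor(im,cv2.COLOR_RGB2HSV)
    red=((hsv[...,0]<8)|(hsv[...,0]>172))&(hsv[...,1]>120)&(hsv[...,2]>35)
    c=np.array(proj(f,[*ax,zt]))-[x0,y0]
    yy,xx=np.mgrid[:y1-y0,:x1-x0]; g=hsv[...,2]
    near=np.hypot(xx-c[0],yy-c[1])<24
    pt=near&(hsv[...,1]<110)&(g>0.55*g[near&~red].max())&~red
    n,l,st,ce=cv2.connectedComponentsWithStats(pt.astype(np.uint8),connectivity=8)
    i=1+st[1:,4].argmax(); pt=l==i
    for nm,m,z in(('pointer',pt,zt),('mark',red,.074)):
        v,u=np.nonzero(m); P=np.array([ray(f,a+x0,b+y0,z)[:2] for a,b in zip(u,v)])
        vx,vy,cx,cy=cv2.fitLine((P*1000).astype(np.float32),cv2.DIST_L2,0,.01,.01).ravel()
        if vx<0: vx,vy=-vx,-vy
        d=np.array([cx,cy])/1000-ax
        print(nm,len(u),'own dir',np.degrees(np.arctan2(vy,vx)).round(1),'from axis',np.degrees(np.arctan2(d[1],d[0])).round(1),'r',np.hypot(*d).round(4),'c',cx,cy,'off axis mm',(vx*d[1]-vy*d[0])*1000)
    if name:
        o=im.copy(); o[pt]=[0,255,0]; o[red]=[0,0,255]
        cv2.imwrite(f'pics/{name}.png',cv2.resize(np.hstack([im,o])[...,::-1],None,fx=4,fy=4,interpolation=cv2.INTER_NEAREST))
E
python3 - <<'E'
from h import *
f=grab('wrist'); align(f,(240,140,335,240),.106,np.array([.4461,-.0494]),'k2')
E
```

```text
pointer 167 own dir -21.7 from axis -23.3 r 0.0081 c 453.49756 -52.59242 off axis mm -0.22994379656437028
mark 172 own dir -28.3 from axis -25.7 r 0.0329 c 475.7414 -63.671326 off axis mm 1.4683606512258183
```

View pics/k2.png

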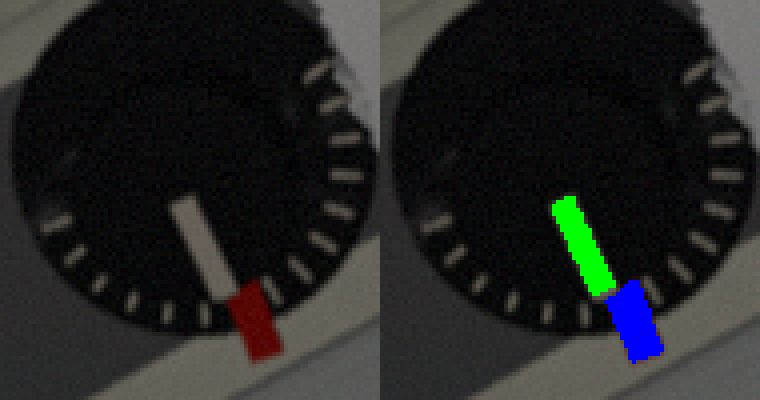

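>>> {"name": "drive_tool", "arguments": {
  "plan": [
    [[0.7,29,-27,-15,0,0,0],[0.7,29,-27,-15,0,0,0],[0.7,0,0,0,0,0,0],[0.7,0,0,0,0,0,0]]
  ]
}}

```text
clock: 10.1
ee_pos: [0.5329, -0.1029, 0.2071]
ee_rot: [-0.001, 0.386, 0.922, 0.0]
contact_force: [0.0, 0.1, 0.0]
gripper_width: 0.7
```

```bash
python3 - <<'E'
from h import *
f=grab('wrist','w5'); P=f['pose']; print(P[:3,3]); u,v=proj(f,[.4465,-.0494,.106]); print(u,v)
b=[max(0,int(u-50)),max(0,int(v-45)),int(u+50),int(v+65)]
align(f,b,.106,np.array([.4461,-.0494]),'k3')
E
```

```text
[ 0.47699497 -0.04656557  0.34993727]
273.16274415476397 65.94112384983328
pointer 213 own dir -20.9 from axis -23.9 r 0.0057 c 451.27963 -51.690914 off axis mm -0.29041000357186897
mark 260 own dir -23.1 from axis -25.8 r 0.0321 c 474.97577 -63.339542 off axis mm -1.508511342919388
```

View pics/k3.png

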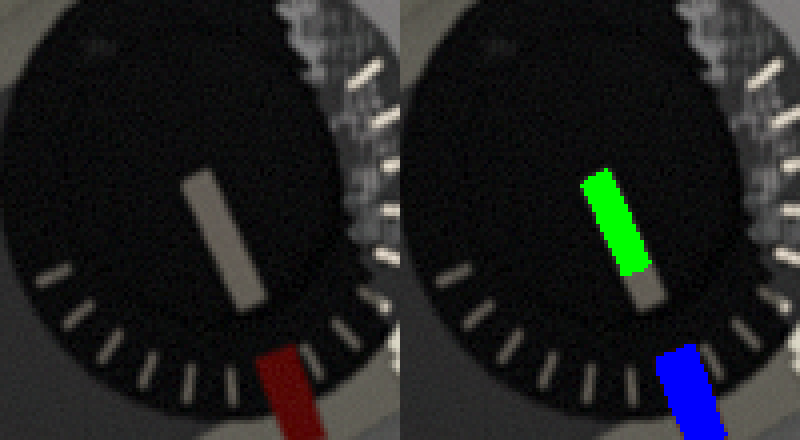

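The pointer and mark are now both unobstructed, but my crop cut off the end of the mark, so I'll re-measure with a wider crop.

```bash
sed -i 's/<24$/<34/' h.py; python3 - <<'E'
from h import *
f=grab('wrist')
align(f,[223,20,330,165],.106,np.array([.4461,-.0494]))
E
```

```text
pointer 287 own dir -21.5 from axis -23.0 r 0.0082 c 453.63702 -52.605656 off axis mm -0.22554106705575733
mark 269 own dir -25.4 from axis -25.9 r 0.0326 c 475.444 -63.64329 off axis mm -0.2885523374499769
```

Remaining turn is about -4°. I'll regrip, turn, then pull up.

>>> {"name": "drive_tool", "arguments": {
  "plan": [
    [[0.7,-44,27,0,0,0,0],[0.7,-44,27,0,0,0,0],[0.7,0,0,-30,0,0,0],[0.7,0,0,-30,0,0,0],[0.7,0,0,-25,0,0,0],[0.7,0,0,-20,0,0,0],[0.7,0,0,-20,0,0,0],[0.7,0,0,0,0,0,0],[0.7,0,0,0,0,0,0],[0.45,0,0,0,0,0,0],[0.3,0,0,0,0,0,0],[0.3,0,0,0,0,0,0]]
  ]
}}

```text
clock: 11.7
ee_pos: [0.446, -0.0496, 0.0839]
ee_rot: [0.001, 0.386, 0.922, -0.0]
contact_force: [-3.4, -1.1, 9.8]
gripper_width: 0.458
```

>>> {"name": "drive_tool", "arguments": {
  "plan": [
    [[0.3,0,0,0,0,0,-2],[0.3,0,0,0,0,0,-2],[0.3,0,0,0,0,0,0],[0.3,0,0,0,0,0,0],[0.3,0,0,0,0,0,0]]
  ]
}}

```text
clock: 12.32
ee_pos: [0.446, -0.0496, 0.0839]
ee_rot: [0.001, 0.418, 0.908, -0.0]
contact_force: [-2.5, -0.7, 10.2]
gripper_width: 0.455
```

```bash
python3 - <<'E'
from h import *
s=bot.state(); q=s['ee_rot']; print(s['clock'],s['ee_pos'],q,s['contact_force'],s['ft_torque'],np.degrees(2*np.arctan2(q[1],q[2])))
print(np.degrees(2*np.arctan2(.3855,.9225)))
E
```

```text
12.325 [ 0.44598874 -0.04958365  0.08385433] [ 8.15713696e-04  4.18380233e-01  9.08271575e-01 -2.48448299e-04] [-2.50871068 -0.70974161 10.21166918] [-0.18999377  0.78489686 -0.05430109] 49.464753126225894
45.35875166877164
```

```bash
python3 - <<'E'
from h import *
f=grab('wrist'); u,v=proj(f,[.446,-.0496,.106]); print(u,v)
im=f['color'][int(v)-75:int(v)+75,int(u)-100:int(u)+100]
cv2.imwrite('pics/k4.png',cv2.resize(im[...,::-1],None,fx=3,fy=3,interpolation=cv2.INTER_CUBIC))
E
```

```text
315.7514200138217 339.32770764390784
```

View pics/k4.png

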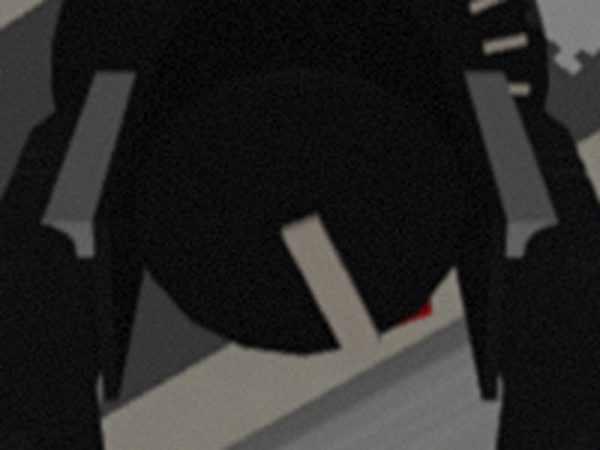

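The knob is between the pads, with the pointer from crop (300,222) to (361,343). Working out its direction.

```bash
python3 - <<'E'
from h import *
f=grab('wrist')
p=lambda a:ray(f,a[0]/3+215,a[1]/3+264,.106)
a,b=p((300,222)),p((361,343)); d=b-a; m=(a+b)/2-[.446,-.0496,.106]; print(a,b,np.degrees(np.arctan2(d[1],d[0])),np.linalg.norm(d),np.degrees(np.arctan2(m[1],m[0])))
E
```

```text
[ 0.44544966 -0.04936275  0.106     ] [ 0.46208609 -0.05742509  0.106     ] -25.855719269836833 0.01848707806210608 -26.031411627253668
```

The pointer is at -25.9° and the mark at -25.6°, so they line up. Now I'll pull straight up.

>>> {"name": "drive_tool", "arguments": {
  "plan": [
    [[0.3,0,0,3,0,0,0],[0.3,0,0,3,0,0,0],[0.3,0,0,3,0,0,0],[0.3,0,0,3,0,0,0],[0.3,0,0,1,0,0,0],[0.3,0,0,0,0,0,0],[0.3,0,0,0,0,0,0]]
  ]
}}

```text
clock: 13.3
ee_pos: [0.4457, -0.0494, 0.0944]
ee_rot: [-0.001, 0.418, 0.908, -0.0]
contact_force: [6.8, -5.7, -21.6]
gripper_width: 0.45
```

>>> {"name": "drive_tool", "arguments": {
  "plan": [
    [[0.3,0,0,-1.5,0,0,0],[0.5,0,0,0,0,0,0],[0.7,0,0,0,0,0,0],[0.7,0,0,0,0,0,0],[0.7,0,0,30,0,0,0],[0.7,0,0,40,0,0,0],[0.7,44,-27,45,0,0,0],[0.7,44,-27,0,0,0,0],[0.7,0,0,0,0,0,0],[0.7,0,0,0,0,0,0]]
  ]
}}

```text
clock: 14.55
ee_pos: [0.5295, -0.1007, 0.2047]
ee_rot: [-0.001, 0.418, 0.908, 0.0]
contact_force: [-0.0, 0.8, 0.3]
gripper_width: 0.698
```

```bash
python3 - <<'E'
from h import *
f=grab('wrist','w6'); P=f['pose']; print(bot.state()['clock'],P[:3,3],bot.state()['contact_force'])
for zt in (.116,.106):
    u,v=proj(f,[.446,-.0495,zt]); print(zt,u,v)
    align(f,[max(0,int(u-50)),max(0,int(v-50)),int(u+60),int(v+100)],zt,np.array([.446,-.0495]))
E
```

```text
14.6 [ 0.47758184 -0.04055727  0.34749306] [ 0.09176088  0.44683836 -1.03903628]
0.116 260.02113514902453 74.9943984379041
pointer 306 own dir -25.1 from axis -26.6 r 0.0081 c 453.23727 -53.127155 off axis mm -0.21879875204035065
mark 281 own dir -25.2 from axis -25.7 r 0.0325 c 475.28 -63.5724 off axis mm -0.26020922554782255
0.106 262.3276606999017 76.11079690608028
pointer 312 own dir -25.2 from axis -33.8 r 0.0077 c 452.35995 -53.757298 off axis mm -1.1492527035010174
mark 281 own dir -25.2 from axis -25.7 r 0.0325 c 475.28 -63.5724 off axis mm -0.26020922554782255
```

View pics/w6.png

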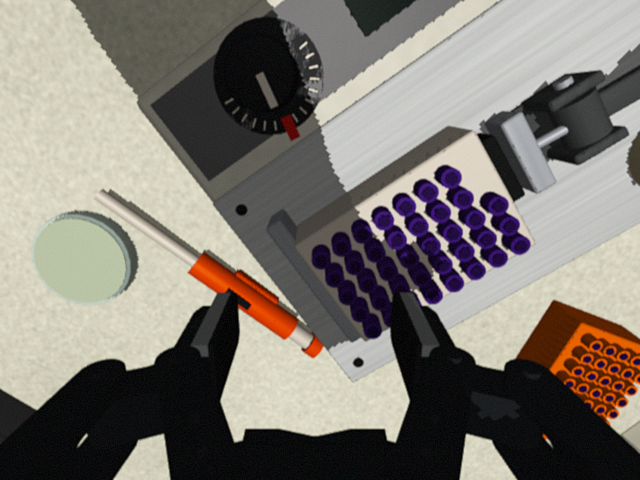

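Pointer -25.1° and mark -25.2°, the knob position fits the raised height, and the rack is clamped against its fence. Nothing is being touched, so I'm handing in.

```bash
python3 -c "
from bench import bot
print(bot.hand_in())"
```

```text
the job is handed in; nothing more can be done
None
```

The shaker is set up as asked, and the job was handed in at about 14.6 s of the 56 s allowed.

- **Lever:** I pushed the red lever past its high point and it snapped shut. The wrist picture afterwards showed it lying flat, and the last picture showed the rack clamped against the fence.
- **Knob turn:** I turned the black knob clockwise in two grips, about 65° and then 4°. In the last check the pointer read -25.1° and the red mark -25.2°. Measured instead from the knob's axis they read -26.6° and -25.7°, so the two methods agree to about 1°.
- **Knob pull:** I pulled the knob up about 10.5 mm until it met its stop at roughly 22 N. The last picture fits the raised height (0.116 m) better than the pushed-in one.
- **Release:** The gripper is open and held above everything, with contact force near zero.

My first estimates of the mark's direction disagreed, at -20° and -28°. An unobstructed view from the mark's side settled it at about -25.6°. The lever's final angle was judged only from the pictures, and I never measured it.

The pipette, petri dish and orange rack showed no visible shift in the last picture. The tape, wash bottle and saline jar were out of that view or barely in it, so I did not recheck them at the end.

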